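Load the annealing hotplate and lock its dial

ROBOT

A 7-joint arm with a two-finger parallel gripper is mounted at the origin on the work surface. World frame = base frame: x ahead of the robot, y to its left, z up, the work surface at z = 0. Lengths are in mm, angles in rad, forces in N, time in s.
With the tool pointing down it reaches from about 350 to 900 mm from the base axis. Payload 7.2 kg.
Tool frame: the origin (TCP) lies midway between the tips of the shut fingers; the grasp point (between the pads) lies 19 mm behind it; z points along the fingers, y is the line along which they close (so a half turn about z gives the same grasp; the last joint's range is limited). The gripper opens to 85 mm and grips with 20 to 120 N. Pads are 22 mm wide; open, the fingers measure 114 mm over their backs; the gripper's body (76 mm by 85 mm) begins 54 mm behind the grasp point. The pads swing forward as they close: fully open they stand 13 mm farther back than shut.
Start: joints at [-1.314, 0.411, -0.013, 1.596, 0.006, 1.134, -0.082], TCP at [199.459, 592.322, 231.297] pointing down, gripper open.
Joint ranges: [-2.95, 2.95], [-0.29, 1.99], [-1.47, 1.44], [0.14, 2.54], [-1.03, 4.17], [0.13, 1.85], [-2.86, 2.86]. Speed limits (rad/s): [2.39, 2.39, 3.01, 3.01, 3.14, 3.14, 3.14].

INTERFACE

Orientations are given as a 3x3 rotation matrix whose columns are the frame's x, y, z axes.
In Python, from plant import ctrl gives the robot as it stands. The module is installed in compiled form; this text tells all that it offers.
- The arm moves only by the shell command python3 -m pendant 'ROWS' [OPENING] [FORCE]. ROWS is text: rows parted by semicolons, each of 6 numbers parted by spaces: the shift along the tool's x, y, z in units of 40 mm (1.0 is 40 mm), then the turn, a rotation vector about the tool's x, y, z in units of 6 degrees (1.0 is 6 degrees). In form: dx dy dz wx wy wz; .... A call has 1 to 12 rows; each row shifts and turns the commanded pose from where the row before left it, along the tool's axes as they then stand; what a row does not reach is not made up. A row lasts 1/8 s, in which the tool goes at most 62.5 mm and 10.7 degrees, less where a joint would pass 70% of its speed; a pose out of reach is approached as far as the arm can. A call is refused whole if a number of a shift passes 1 or a number of a turn 1, either way. A call with a gripper value outside its range is refused whole. OPENING is the opening, from 0 (shut) to 1 (fully open), set as the call begins (- or left out, the last holds). The fingers move at their own pace and stop on an object; FORCE is the grip in N (left out, the last holds). Time passes only in rows, so rows that do not move let the fingers close. It gives the time, the measured TCP pose, the force, the opening and the grip force at its end, in the units of the state.
- ctrl.read_state(): the state, without advancing time (a new reading comes with each control period).
- ctrl.snapshot(name): name is "scene" or "top"; returns the picture (420x560x3 uint8, red, green, blue); there is no depth.
- ctrl.camera_info(name): a dict with "fx", "fy", "cx", "cy" (pixels), "extrinsics" (4x4, takes a point from camera to world coordinates). Camera axes: x right, y up, looking along -z (the intrinsics and any distortion apply to the point x, -y, -z); pixel columns grow to the right and rows downward; lengths in mm; the calibration is good to about 2 mm. A picture is of the moment at which its call begins. camera_info takes no time and is no camera call.
- ctrl.sign_off(): hands the job in; it is judged then, once.
The state is a dict: "clock": time; "joint_pos": joint angles; "dq": joint speeds; "joint_torque": joint torques, N m; "ee_pos": TCP position; "orientation": TCP orientation; "wrist_force": force on the tool from outside, world axes, zero at the start; "torque": the same for the moment, N m; "width": finger opening in mm; "grip_force": force on a finger pad.
Only numpy, scipy, OpenCV 4.12 (cv2) and the standard library are available. Lean on these libraries where they do the work, as an engineer would, in place of code of your own. Each camera call takes 0.05 s, during which the arm holds its last target. There are 200 camera calls.

TASK

Load the annealing hotplate: tip the feed tray by its handle so that the brass blanks slide out of their lanes to the open end, let the tray down level again, and lay every blank flat on the hotplate's pale board, none on top of another and none hanging over the edge. Only then turn the dial on the control box, still pushed in, until its pointer stands at the dark steel mark beside it, and pull the dial straight up as far as it goes to lock it there. Do not disturb the jar, the pot of files or the ring mandrel.

Things in the scene. Friction and masses are not known exactly. Their poses are not given: they have to be found in the camera images.
- feeder: fixed solid stand of the feed tray; origin on the bench under the middle of the tray, x from its open end to its back. The tray is aluminium, 132 mm long (x), 264 mm wide (y); its 4 mm floor has its top 24 mm above the bench when level. Walls above the floor: lip at the open end 8 mm, back 14 mm, sides 8 mm (beside the lanes only)
- tray_hinge (a point): on the tray's hinge line, under the middle of its lip, 20 mm above the bench; turns with the tray: x to the back and handle, y across, z up. Here the floor's top is z = 4 mm, lip x 0-6, back wall x 126-132 mm. Four lanes along x, 36 mm wide, centred at y = -87, -29, 29, 87 mm, between wooden strips 10 mm high from x = 52 to 126 mm
- tray_open (a point): middle of the tray's open end, on the floor's top, at x = 22 mm in the tray_hinge frame. The open end (x 6-52 mm, no strips) is where blanks slide to: one that has slid down its lane rests against the lip, its centre at about x = 22 mm, and can be gripped across y, with 26 mm free on either side
- tray_handle (a point): middle of the tray's handle, a round steel bar 10 mm thick, 104 mm long along the tray's y, at x = 150, z = 50 mm in the tray_hinge frame (70 mm above the bench when level), free below; two sloping 8 mm legs at y = +-50 mm. Pinch it from above, fingers closing along the tray's x; the bar turns between the fingers
- tray (a joint): tilt of the tray about its hinge line (rad): 0 level on its rest, grows as the handle is raised (in an arc about the hinge), stop at 0.75. The floor is slick: blanks start to slide at 0.25 to 0.4 rad. The tray weighs 0.45 kg; let go, it sinks back to level by itself
- hotplate: hotplate on the bench, a grey box 216 x 196 mm (x, y) with a pale ceramic board 210 x 190 mm on it; origin at the centre of the underside, x and y along the board's edges, z up; the board's top is flat, without a rim, at z = 40 mm
- dial (a joint): angle of the dial about its vertical axis (rad), grows counterclockwise seen from above, from 0 to 3.4; the mark always lies further counterclockwise than the start. Stiff with friction (0.06 Nm): stays where it is left
- dial_pull (a joint): how far the dial is pulled out of the control box, straight up (m): 0 pushed in, 0.012 fully out (the locked position; forced, the dial still turns there, so pull it straight); friction of 4 N holds it where it is left
- dial_grip (a point): on the dial's axis, 20 mm above the underside of its skirt. The dial is a black plastic skirt 60 mm across and 4 mm thick with a round knob 38 mm across on it that reaches from 16 mm below this point to 12 mm above it; rises with the dial when pulled. When pushed in, the skirt's underside is 47 mm above the bench, 3 mm above the white control box (130 x 110 x 44 mm)
- dial_pointer (a point): outer end of the white pointer line on the dial's skirt, 27 mm from the axis; turns with the dial
- mark (a point): the point at the same 27 mm from the dial's axis, in line with the dark steel index tab on top of the white control box (tab 15 x 7 x 3 mm, outside the dial's skirt): the pointer end shall come here, as seen from above
- jar: bystander: amber glass jar 50 mm across, 60 mm tall; origin at the centre of the underside
- filepot: bystander: white ceramic pot 72 mm across, 90 mm tall, with files standing in it up to 0.22 m; origin at the centre of the underside
- mandrel: bystander: steel ring mandrel lying on the bench, tapered, 220 mm long, 24 mm thick, wooden grip at -x; origin under its middle, x along it
- blank1: round brass blank, a flat disc 32 mm across and 6 mm thick, 41 g; origin at its centre, z axis along the disc's axis. Three to five of the six are present (absent: None). At the start they lie flat in the lanes of the feed tray, one or two in a lane, where fingers do not fit round them; of two in a lane the second slides to the lip once the first is taken and the tray is tipped again
- blank2: round brass blank, a flat disc 32 mm across and 6 mm thick, 41 g; origin at its centre, z axis along the disc's axis. Three to five of the six are present (absent: None). At the start they lie flat in the lanes of the feed tray, one or two in a lane, where fingers do not fit round them; of two in a lane the second slides to the lip once the first is taken and the tray is tipped again
- blank3: round brass blank, a flat disc 32 mm across and 6 mm thick, 41 g; origin at its centre, z axis along the disc's axis. Three to five of the six are present (absent: None). At the start they lie flat in the lanes of the feed tray, one or two in a lane, where fingers do not fit round them; of two in a lane the second slides to the lip once the first is taken and the tray is tipped again
- blank4: round brass blank, a flat disc 32 mm across and 6 mm thick, 41 g; origin at its centre, z axis along the disc's axis. Three to five of the six are present (absent: None). At the start they lie flat in the lanes of the feed tray, one or two in a lane, where fingers do not fit round them; of two in a lane the second slides to the lip once the first is taken and the tray is tipped again
- blank5: round brass blank, a flat disc 32 mm across and 6 mm thick, 41 g; origin at its centre, z axis along the disc's axis. Three to five of the six are present (absent: None). At the start they lie flat in the lanes of the feed tray, one or two in a lane, where fingers do not fit round them; of two in a lane the second slides to the lip once the first is taken and the tray is tipped again
- blank6: round brass blank, a flat disc 32 mm across and 6 mm thick, 41 g; origin at its centre, z axis along the disc's axis. Three to five of the six are present (absent: None). At the start they lie flat in the lanes of the feed tray, one or two in a lane, where fingers do not fit round them; of two in a lane the second slides to the lip once the first is taken and the tray is tipped again
Not all that is in view belongs to the job. Leave any turquoise look-alike of the blank2 alone. What is shaped like the blank1 but blue is not meant.

How it is judged (in metres and radians):
On the way, in this order (a step that is already met when the one before it is completed fails the run):
1. the feed tray is tipped by more than 0.3 rad and a blank has slid to its open end (value of joint tray above 0.3 rad and x of any of blank1, blank2, blank3, blank4, blank5, blank6 in the frame of tray_hinge below 0.035 m), for 0.1 s.
2. the tray is level again and every blank lies released on the board (value of joint tray below 0.04 rad and x of blank1 in the frame of hotplate between -0.094 and 0.094 m and y of blank1 in the frame of hotplate between -0.084 and 0.084 m and z of blank1 in the frame of hotplate between 0.0405 and 0.046 m and (angle between blank1's own z axis and vertical below 0.1 rad or angle between blank1's own z axis and vertical above 3.04 rad) and x of blank2 in the frame of hotplate between -0.094 and 0.094 m and y of blank2 in the frame of hotplate between -0.084 and 0.084 m and z of blank2 in the frame of hotplate between 0.0405 and 0.046 m and (angle between blank2's own z axis and vertical below 0.1 rad or angle between blank2's own z axis and vertical above 3.04 rad) and x of blank3 in the frame of hotplate between -0.094 and 0.094 m and y of blank3 in the frame of hotplate between -0.084 and 0.084 m and z of blank3 in the frame of hotplate between 0.0405 and 0.046 m and (angle between blank3's own z axis and vertical below 0.1 rad or angle between blank3's own z axis and vertical above 3.04 rad) and x of blank4 in the frame of hotplate between -0.094 and 0.094 m and y of blank4 in the frame of hotplate between -0.084 and 0.084 m and z of blank4 in the frame of hotplate between 0.0405 and 0.046 m and (angle between blank4's own z axis and vertical below 0.1 rad or angle between blank4's own z axis and vertical above 3.04 rad) and x of blank5 in the frame of hotplate between -0.094 and 0.094 m and y of blank5 in the frame of hotplate between -0.084 and 0.084 m and z of blank5 in the frame of hotplate between 0.0405 and 0.046 m and (angle between blank5's own z axis and vertical below 0.1 rad or angle between blank5's own z axis and vertical above 3.04 rad) and x of blank6 in the frame of hotplate between -0.094 and 0.094 m and y of blank6 in the frame of hotplate between -0.084 and 0.084 m and z of blank6 in the frame of hotplate between 0.0405 and 0.046 m and (angle between blank6's own z axis and vertical below 0.1 rad or angle between blank6's own z axis and vertical above 3.04 rad) and linear speed of each of blank1, blank2, blank3, blank4, blank5, blank6 below 0.02 m/s and contact force between the fingers and blank1 below 0.05 N and contact force between the fingers and blank2 below 0.05 N and contact force between the fingers and blank3 below 0.05 N and contact force between the fingers and blank4 below 0.05 N and contact force between the fingers and blank5 below 0.05 N and contact force between the fingers and blank6 below 0.05 N), for 0.2 s.
3. the dial, pushed in, stands at the mark (horizontal distance between dial_pointer and mark below 0.0035 m and value of joint dial_pull below 0.003 m and velocity of joint dial between -0.2 and 0.2 rad/s), for 0.2 s.
4. the dial is pulled out at the mark (horizontal distance between dial_pointer and mark below 0.0035 m and value of joint dial_pull above 0.009 m), for 0.2 s.
At the end, for the whole second after the job is handed in: Every blank lies flat and at rest on the board, not on another, its centre within 94 mm (x) and 84 mm (y) of the middle; the tray is level (under 0.04 rad); the pointer end is within 3.5 mm of the mark seen from above; the dial is pulled out over 9 mm of its 12 (all of step 4 and value of joint tray below 0.04 rad and x of blank1 in the frame of hotplate between -0.094 and 0.094 m and y of blank1 in the frame of hotplate between -0.084 and 0.084 m and z of blank1 in the frame of hotplate between 0.0405 and 0.046 m and (angle between blank1's own z axis and vertical below 0.1 rad or angle between blank1's own z axis and vertical above 3.04 rad) and x of blank2 in the frame of hotplate between -0.094 and 0.094 m and y of blank2 in the frame of hotplate between -0.084 and 0.084 m and z of blank2 in the frame of hotplate between 0.0405 and 0.046 m and (angle between blank2's own z axis and vertical below 0.1 rad or angle between blank2's own z axis and vertical above 3.04 rad) and x of blank3 in the frame of hotplate between -0.094 and 0.094 m and y of blank3 in the frame of hotplate between -0.084 and 0.084 m and z of blank3 in the frame of hotplate between 0.0405 and 0.046 m and (angle between blank3's own z axis and vertical below 0.1 rad or angle between blank3's own z axis and vertical above 3.04 rad) and x of blank4 in the frame of hotplate between -0.094 and 0.094 m and y of blank4 in the frame of hotplate between -0.084 and 0.084 m and z of blank4 in the frame of hotplate between 0.0405 and 0.046 m and (angle between blank4's own z axis and vertical below 0.1 rad or angle between blank4's own z axis and vertical above 3.04 rad) and x of blank5 in the frame of hotplate between -0.094 and 0.094 m and y of blank5 in the frame of hotplate between -0.084 and 0.084 m and z of blank5 in the frame of hotplate between 0.0405 and 0.046 m and (angle between blank5's own z axis and vertical below 0.1 rad or angle between blank5's own z axis and vertical above 3.04 rad) and x of blank6 in the frame of hotplate between -0.094 and 0.094 m and y of blank6 in the frame of hotplate between -0.084 and 0.084 m and z of blank6 in the frame of hotplate between 0.0405 and 0.046 m and (angle between blank6's own z axis and vertical below 0.1 rad or angle between blank6's own z axis and vertical above 3.04 rad) and linear speed of each of blank1, blank2, blank3, blank4, blank5, blank6 below 0.02 m/s); the robot touches nothing.
It fails at once if the jar is disturbed (moved more than 25 mm) (distance of jar from where it was at the start of the episode above 0.025 m).
It fails at once if the pot of files is disturbed (moved more than 25 mm) (distance of filepot from where it was at the start of the episode above 0.025 m).
It fails at once if the ring mandrel is disturbed (moved more than 25 mm) (distance of mandrel from where it was at the start of the episode above 0.025 m).
Of blank1, blank2, blank3, blank4, blank5, blank6 only 3 to 5 are there at a start; the rules pass over those that are not, and their reading is None.
At some moment in a run one of blank1, blank2, blank3, blank4, blank5, blank6 may be knocked a few centimetres aside while the robot is not near it.
Once in a run the grip may slacken for a moment while it holds something.
It also fails if it takes over 210 s, if anything falls off the work surface, if the arm or the gripper's body presses on something with over 40 N, if the wrist force passes 120 N, or if a joint passes its speed limit or range.

## Working session

There is one attempt and no reset: what is moved stays moved. The work goes in short steps, Python scripts to look and compute and a shell command to move; the robot and the scene stay as the last step left them, time stands still between calls to the robot, and variables do not carry over. Pictures are saved under pics/ and viewed, at most 14 in all, crops included, and the job is handed in when it is done.

```bash
ls; mkdir -p pics; python3 - <<'E'
from plant import ctrl
import cv2,numpy as np
np.set_printoptions(precision=4,suppress=True)
for n in("scene","top"):
    im=ctrl.snapshot(n); cv2.imwrite(f"pics/{n}0.png",cv2.cvtColor(im,cv2.COLOR_RGB2BGR)); print(n,ctrl.camera_info(n))
s=ctrl.read_state(); print(s)
E
```

```text
pics
scene {'fx': 415.85880802794514, 'fy': 415.85880802794514, 'cx': 279.27808990129824, 'cy': 214.17555440564874, 'extrinsics': array([[   0.1957,   -0.7034,    0.6834, 1317.6933],
       [   0.9807,    0.1431,   -0.1336, -163.0719],
       [  -0.0038,    0.6963,    0.7178,  801.4109],
       [   0.    ,    0.    ,    0.    ,    1.    ]])}
top {'fx': 470.65537631732343, 'fy': 470.65537631732343, 'cx': 287.9828764579141, 'cy': 212.11024695906664, 'extrinsics': array([[  -0.0173,    0.9971,   -0.0744,  520.8389],
       [  -0.9994,   -0.0194,   -0.0278,  -34.4399],
       [  -0.0292,    0.0739,    0.9968, 1096.5449],
       [   0.    ,    0.    ,    0.    ,    1.    ]])}
{'clock': 0.1, 'joint_pos': array([-1.3142,  0.4119, -0.0127,  1.597 ,  0.0056,  1.1343, -0.0822]), 'dq': array([ 0.0009, -0.0017, -0.0002, -0.0012,  0.0005,  0.0008,  0.0013]), 'joint_torque': array([  0.003 , -60.1825,   0.6846, -30.0091,   0.0141,   0.0064,
         0.    ]), 'ee_pos': array([199.3386, 591.8817, 230.5122]), 'orientation': array([[-0.9477,  0.3191, -0.0004],
       [ 0.3191,  0.9477, -0.0014],
       [-0.0001, -0.0015, -1.    ]]), 'wrist_force': array([-0.5864,  0.0745,  0.4835]), 'torque': array([-0.0637,  0.0095,  0.0153]), 'grip_force': 0.0, 'width': 85.47047127250244}
```

View pics/top0.png

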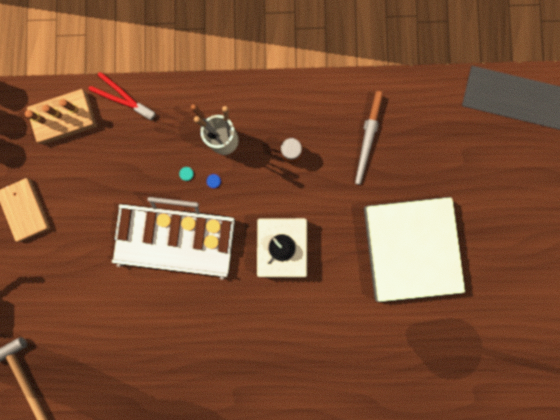

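View pics/scene0.png

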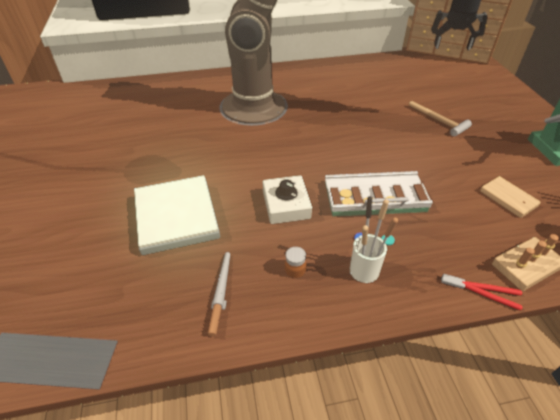

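```bash
cat > h.py <<'E'
from plant import ctrl
import cv2,numpy as np
np.set_printoptions(precision=3,suppress=True)
def snap(n,name=None):
    im=cv2.cvtColor(ctrl.snapshot(n),cv2.COLOR_RGB2BGR)
    if name: cv2.imwrite(f"pics/{name}.png",im)
    return im
def ray(n,uv):
    c=ctrl.camera_info(n); E=c["extrinsics"]
    d=E[:3,:3]@np.array([(uv[0]-c["cx"])/c["fx"],-(uv[1]-c["cy"])/c["fy"],-1]); return E[:3,3],d
def onz(n,uv,z):
    o,d=ray(n,uv); return (o+d*(z-o[2])/d[2])
def proj(n,p):
    c=ctrl.camera_info(n);E=c["extrinsics"]; q=E[:3,:3].T@(np.asarray(p)-E[:3,3])
    return np.array([c["cx"]+c["fx"]*q[0]/-q[2],c["cy"]+c["fy"]*q[1]/q[2]])
def blobs(im,lo,hi,amin=20,roi=None):
    m=cv2.inRange(cv2.cvtColor(im,cv2.COLOR_BGR2HSV),lo,hi)
    if roi: 
        k=np.zeros_like(m); x0,y0,x1,y1=roi; k[y0:y1,x0:x1]=1; m=m*k
    n,l,s,c=cv2.connectedComponentsWithStats(m)
    return [(c[i],s[i]) for i in range(1,n) if s[i][4]>=amin],m
def crop(im,x0,y0,x1,y1,f,name):
    cv2.imwrite(f"pics/{name}.png",cv2.resize(im[y0:y1,x0:x1],None,fx=f,fy=f,interpolation=cv2.INTER_CUBIC))
E
python3 - <<'E'
from h import *
im=snap("top")
crop(im,105,160,315,285,3.8,"c1")
for c,s in blobs(im,(18,90,120),(35,255,255),30,(100,190,250,290))[0]: print("blank",c,s[4],onz("top",c,30))
# hotplate
b,m=blobs(im,(20,5,150),(90,80,255),3000,(350,180,480,320))
for c,s in b:
    cn=max(cv2.findContours(m,0,1)[0],key=cv2.contourArea); r=cv2.minAreaRect(cn); print("plate",c,r,[onz("top",p,40) for p in cv2.boxPoints(r)],onz("top",r[0],40))
b,m=blobs(im,(0,0,150),(180,70,255),800,(250,210,312,285))
cn=max(cv2.findContours(m,0,1)[0],key=cv2.contourArea); r=cv2.minAreaRect(cn); print("box",r,onz("top",r[0],44))
E
```

```text
blank [162.833 219.774] 168 [588.401 282.059  30.   ]
blank [187.623 223.101] 159 [579.709 224.975  30.   ]
blank [212.637 225.774] 168 [572.535 167.603  30.   ]
blank [210.5 241.5] 162 [536.845 172.678  30.   ]
plate [414.575 249.056] ((414.83526611328125, 248.95980834960938), (97.02392578125, 88.32632446289062), 83.1572265625) [array([ 609.925, -178.486,   40.   ]), array([ 629.658, -374.278,   40.   ]), array([ 416.198, -390.319,   40.   ]), array([ 395.978, -197.636,   40.   ])] [ 512.121 -285.43    40.   ]
box ((281.5, 247.5), (57.0, 49.0), 90.0) [520.464  10.757  44.   ]
```

View pics/c1.png

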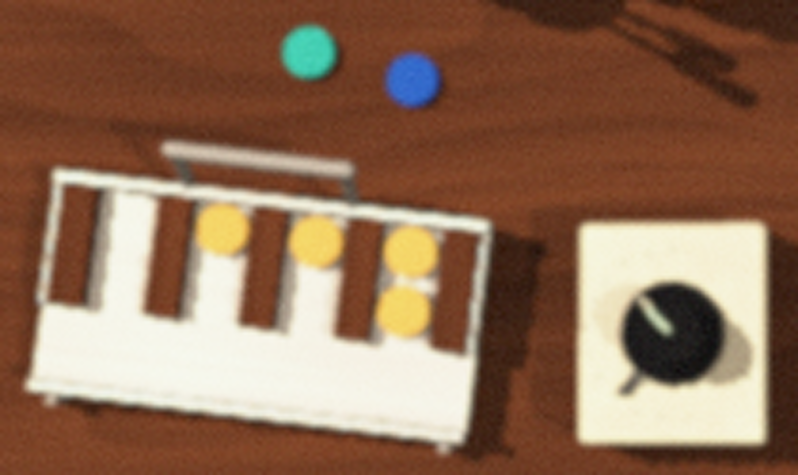

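```bash
cat >> h.py <<'E'
def rigid(a,b):
    a,b=np.array(a,float),np.array(b,float); ca,cb=a.mean(0),b.mean(0); A=a-ca;B=b-cb
    th=np.arctan2((A[:,0]*B[:,1]-A[:,1]*B[:,0]).sum(),(A*B).sum()); R=np.array([[np.cos(th),-np.sin(th)],[np.sin(th),np.cos(th)]])
    t=cb-R@ca; return th,R,t,np.linalg.norm(a@R.T+t-b,axis=1)
E
python3 - <<'E'
from h import *
im=cv2.imread("pics/top0.png"); k=lambda x,y:(105+(x+.5)/3.8-.5,160+(y+.5)/3.8-.5)
P=[((28,390),32,(0,132)),((465,441),32,(0,-132)),((55,170),38,(132,132)),((490,218),38,(132,-132)),((163,149),70,(150,52)),((352,168),70,(150,-52))]
W=[onz("top",k(*p),z)[:2] for p,z,_ in P]
th,R,t,res=rigid([p[2] for p in P],W); print("tray",th,t,res,"handle",R@[150,0]+t)
for y in(-87,-29,29,87): print("pick",y,R@[22,y]+t)
for n,u in(("turq",(309,52)),("blue",(412,80))): print(n,onz("top",k(*u),6), R.T@(onz("top",k(*u),6)[:2]-t))
b=[(588.4,282.1),(579.7,225),(572.5,167.6),(536.8,172.7)]
print("blanks in tray",[R.T@(np.array(q)-t) for q in b])
# hotplate via box edges: 216x196 outline
# dial
bb,m=blobs(im,(0,0,0),(180,255,70),200,(262,228,302,268)); print([(c,s) for c,s in bb])
cn=max(cv2.findContours(m,0,1)[0],key=cv2.contourArea)
print("dial circ",cv2.minEnclosingCircle(cn),"ctr z51",onz("top",k(673,333),51))
for n,u,z in(("ptr out",(638,297),51),("tab out",(622,393),47),("tab in",(645,370),47)): print(n,onz("top",k(*u),z))
s=snap("scene"); crop(s,255,165,455,230,4,"s1")
E
```

```text
tray -0.12671641807245598 [476.996 266.906] [0.067 1.297 0.86  0.919 4.935 2.585] handle [625.794 247.949]
pick -87 [487.825 177.823]
pick -29 [495.155 235.358]
pick 29 [502.485 292.893]
pick 87 [509.815 350.428]
turq [698.424 234.616   6.   ] [223.733  -4.047]
blue [679.573 170.6     6.   ] [213.123 -69.932]
blanks in tray [array([108.59 ,  29.151]), array([107.176, -28.59 ]), array([107.288, -86.44 ]), array([ 71.23 , -85.893])]
[(array([282.379, 247.978]), array([270, 235,  25,  26, 451], dtype=int32))]
dial circ ((281.6567077636719, 247.5223846435547), 12.836145401000977) ctr z51 [520.981   9.922  51.   ]
ptr out [542.321  30.056  51.   ]
tab out [486.516  40.502  47.   ]
tab in [499.681  26.835  47.   ]
```

View pics/s1.png

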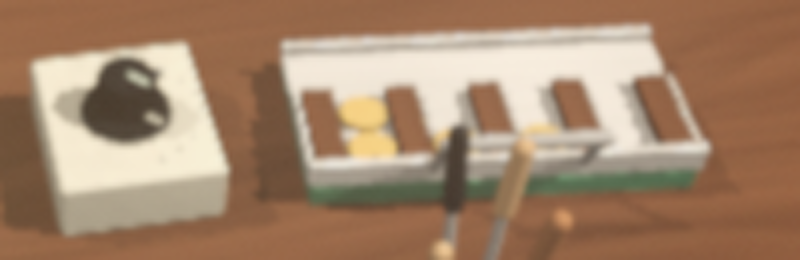

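The brass blanks are at top pixels (163,220), (188,223), (213,226) and (211,242). All four lie in the tray lanes and fit the description. The turquoise disc at (186,174) and the blue one at (213,181) lie on the bench and are look-alikes, so I leave them. The tray, plate and dial are located. The dial has to turn about 1.67 rad counterclockwise. I start with the handle.

```bash
cat >> h.py <<'E'
TH=-0.1267; RT=np.array([[np.cos(TH),-np.sin(TH)],[np.sin(TH),np.cos(TH)]]); T0=np.array([477.,266.9])
def tray(x,y): return RT@[x,y]+T0
def go(x,y,z,yaw=None):
    "how far: turn first (units), then shift in the turned tool frame (units)"
    s=ctrl.read_state(); R=s["orientation"]; a=np.arctan2(R[1,1],R[0,1]); yaw=a if yaw is None else yaw
    Y=np.array([np.cos(yaw),np.sin(yaw),0]); X=np.array([-Y[1],Y[0],0]); d=np.array([x,y,z])-s["ee_pos"]
    print("t",s["clock"],"turn wz",np.degrees(a-yaw)/6,"shift",np.array([d@X,d@Y,-d[2]])/40,"tilt",R[:2,2],"w",s["width"],"F",s["wrist_force"])
E
python3 -m pendant '0 0 0 0 0 1;0 0 0 0 0 1;0 0 0 0 0 1;0 0 0 0 0 1;0 0 0 0 0 1;0 0 0 0 0 1;0 0 0 0 0 1;0 0 0 0 0 1;0 0 0 0 0 1;0 0 0 0 0 1;0 0 0 0 0 1;0 0 0 0 0 1' 1; python3 -m pendant '0 0 0 0 0 1;0 0 0 0 0 0.1;0 0 0 0 0 0'
python3 -c "
from h import *
go(*tray(150,0),140,TH)"
```

```text
clock: 1.7
ee_pos: [199.4, 592.2, 231.0]
orientation: [[0.014, 1.0, -0.0], [1.0, -0.014, -0.0], [-0.0, -0.0, -1.0]]
wrist_force: [0.3, -0.8, -0.5]
width: 85.1
grip_force: 0.0
clock: 2.08
ee_pos: [199.3, 592.3, 231.2]
orientation: [[0.123, 0.992, -0.0], [0.992, -0.123, -0.0], [-0.0, -0.0, -1.0]]
wrist_force: [0.6, -0.5, -0.6]
width: 85.6
grip_force: 0.0
t 2.075 turn wz 0.029006978866816538 shift [-7.192 11.664  2.279] tilt [-0. -0.] w 85.58661308005577 F [ 0.589 -0.476 -0.588]
```

```bash
python3 -m pendant '-0.6 0.97 0;-0.6 0.97 0;-0.6 0.97 0;-0.6 0.97 0;-0.6 0.97 0;-0.6 0.97 0.1;-0.6 0.97 0.2;-0.6 0.97 0.3;-0.6 0.97 0.4;-0.6 0.97 0.4;-0.6 0.97 0.4;-0.6 0.97 0.4' 1 ; python3 -m pendant '-0.6 0.97 0 0 0 0;-0.6 0.97 0 0 0 0;-0.6 0.97 0 0 0 0;-0.6 0.97 0 0 0 0;-0.6 0.97 0 0 0 0;-0.6 0.97 0.1 0 0 0;-0.6 0.97 0.2 0 0 0;-0.6 0.97 0.3 0 0 0;-0.6 0.97 0.4 0 0 0;-0.6 0.97 0.4 0 0 0;-0.6 0.97 0.4 0 0 0;-0.6 0.97 0.4 0 0 0' 1
python3 -m pendant '0 0 0 0 0 0;0 0 0 0 0 0'|tail -1
python3 -c "
from h import *
go(*tray(150,0),51,TH)
im=snap('top'); crop(im,100,150,260,290,4,'c2')"
```

```text
clock: 3.58
ee_pos: [626.3, 247.3, 142.7]
orientation: [[0.123, 0.992, -0.0], [0.992, -0.123, 0.0], [0.0, -0.0, -1.0]]
wrist_force: [-0.1, 1.2, 0.2]
width: 85.5
grip_force: 0.0
grip_force: 0.0
t 3.825 turn wz 0.015535224033048153 shift [-0.012  0.024  2.301] tilt [-0.001  0.   ] w 85.36109087693808 F [-0.125 -0.535  0.39 ]invalid input at $[0]: expected 6 numbers
```

View pics/c2.png

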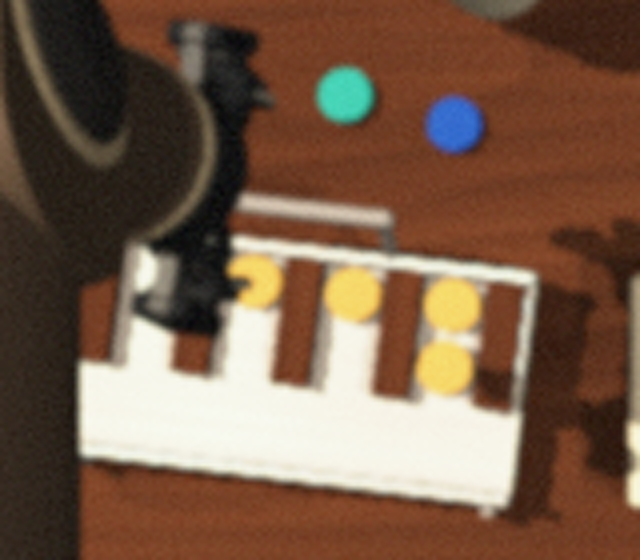

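The view shows the gripper over the handle. It is displaced in the image only by parallax. The bar, with its right end at crop (392,215), is clear. I descend and pinch.

```bash
python3 -m pendant '0 0 0.5 0 0 0;0 0 0.5 0 0 0;0 0 0.5 0 0 0;0 0 0.4 0 0 0;0 0 0.4 0 0 0;0 0 0 0 0 0;0 0 0 0 0 0' 1; python3 -m pendant '0 0 0 0 0 0;0 0 0 0 0 0;0 0 0 0 0 0;0 0 0 0 0 0;0 0 0 0 0 0;0 0 0 0 0 0;0 0 0 0 0 0;0 0 0 0 0 0' 0 40
python3 -c "
import numpy as np
a=np.linspace(0,.6,13); p=158.1*np.array([np.cos(.3217+a),-np.sin(.3217+a)]).T
print(np.round(np.diff(p,axis=0)/40,2))"
```

```text
clock: 4.75
ee_pos: [625.7, 248.2, 51.7]
orientation: [[0.126, 0.992, 0.001], [0.992, -0.126, 0.0], [0.0, 0.001, -1.0]]
wrist_force: [0.0, 0.7, 0.3]
width: 85.3
grip_force: 0.0
clock: 5.75
ee_pos: [625.1, 248.3, 51.4]
orientation: [[0.125, 0.992, -0.0], [0.992, -0.125, 0.0], [0.0, -0.0, -1.0]]
wrist_force: [-3.3, 0.6, 5.0]
width: 8.7
grip_force: 39.2
[[-0.07 -0.19]
 [-0.08 -0.18]
 [-0.09 -0.18]
 [-0.09 -0.17]
 [-0.1  -0.17]
 [-0.11 -0.16]
 [-0.12 -0.16]
 [-0.13 -0.15]
 [-0.13 -0.15]
 [-0.14 -0.14]
 [-0.15 -0.13]
 [-0.15 -0.12]]
```

```bash
python3 -m pendant '0 -0.07 -0.19 0 0 0;0 -0.08 -0.18 0 0 0;0 -0.09 -0.18 0 0 0;0 -0.09 -0.17 0 0 0;0 -0.1 -0.17 0 0 0;0 -0.11 -0.16 0 0 0;0 -0.06 -0.08 0 0 0;0 -0.06 -0.08 0 0 0;0 -0.06 -0.08 0 0 0;0 0 0 0 0 0;0 0 0 0 0 0;0 0 0 0 0 0' 0 60;  python3 -m pendant '0 -0.07 -0.07 0 0 0;0 -0.06 -0.08 0 0 0;0 -0.07 -0.07 0 0 0;0 0 0 0 0 0;0 0 0 0 0 0;0 0 0 0 0 0;0 0 0 0 0 0;0 0 0 0 0 0'
python3 -c "
from h import *
im=snap('top'); crop(im,100,150,260,290,4,'c3')"
```

```text
clock: 7.25
ee_pos: [597.4, 252.0, 103.5]
orientation: [[0.125, 0.992, 0.002], [0.992, -0.125, 0.001], [0.001, 0.002, -1.0]]
wrist_force: [5.1, 2.3, -1.2]
width: 7.8
grip_force: 58.7
clock: 8.25
ee_pos: [589.8, 253.1, 112.6]
orientation: [[0.126, 0.992, 0.002], [0.992, -0.126, 0.001], [0.001, 0.002, -1.0]]
wrist_force: [7.2, 1.9, -1.4]
width: 8.3
grip_force: 61.7
```

View pics/c3.png

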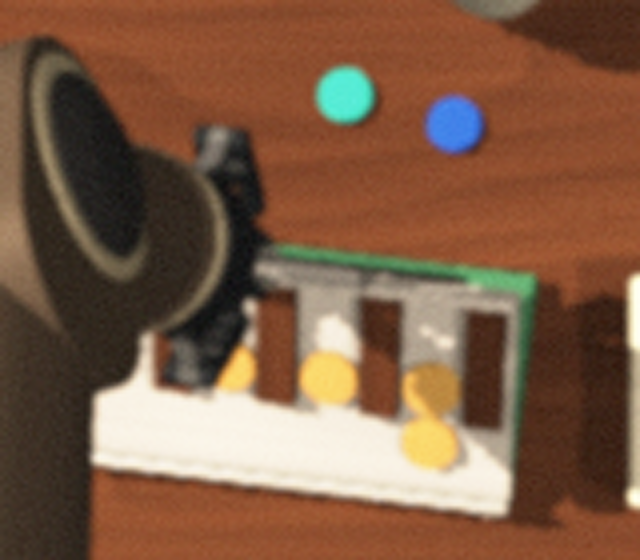

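The tray is tipped and the blanks are partway down, at crop (430,443), (430,388), (330,377) and (238,368). I check whether they still slide while I hold and raise a little.

```bash
cat > b.py <<'E'
from h import *
im=snap("top")
for c,s in blobs(im,(15,90,90),(35,255,255),30,(100,190,250,290))[0]: print(c,s[4],end=' ')
print()
E
python3 b.py; python3 -m pendant '0 0 0 0 0 0;0 0 0 0 0 0;0 0 0 0 0 0;0 0 0 0 0 0'|head -1; python3 b.py;python3 -m pendant '0 -0.14 -0.14 0 0 0;0 -0.15 -0.13 0 0 0;0 0 0 0 0 0;0 0 0 0 0 0;0 0 0 0 0 0;0 0 0 0 0 0;0 0 0 0 0 0;0 0 0 0 0 0'; python3 b.py
```

```text
[102.704 208.204] 54 [158.305 244.   ] 105 [181.592 246.115] 174 [207.232 255.157] 332 
clock: 8.85
[102.732 208.768] 56 [207.141 259.386] 319 [156.896 260.285] 144 [181.89  263.308] 146 
clock: 9.9
ee_pos: [578.7, 254.6, 123.6]
orientation: [[0.126, 0.992, 0.003], [0.992, -0.126, 0.001], [0.002, 0.003, -1.0]]
wrist_force: [6.2, 2.3, 3.4]
width: 7.8
grip_force: 59.0
[206.737 260.347] 308 [156.511 260.8  ] 135 [181.604 263.799] 139
```

All blanks have slid to the lip. Now I lower the tray along the same arc.

```bash
python3 -m pendant '0 0.15 0.13 0 0 0;0 0.14 0.14 0 0 0;0 0.13 0.15 0 0 0;0 0.13 0.15 0 0 0;0 0.12 0.16 0 0 0;0 0.11 0.16 0 0 0;0 0.1 0.17 0 0 0;0 0.09 0.17 0 0 0;0 0.09 0.18 0 0 0;0 0.08 0.18 0 0 0;0 0.07 0.18 0 0 0;0 0 0.01 0 0 0'; python3 -m pendant '0 0 0 0 0 0;0 0 0 0 0 0;0 0 0 0 0 0;0 0 0 0 0 0;0 0 0 0 0 0;0 0 -0.3 0 0 0;0 0 -1 0 0 0;0 0 -1 0 0 0;0 0 0 0 0 0' 1
```

```text
clock: 11.45
ee_pos: [625.0, 248.3, 51.7]
orientation: [[0.126, 0.992, -0.001], [0.992, -0.126, 0.0], [0.0, -0.001, -1.0]]
wrist_force: [0.2, 0.9, 10.9]
width: 8.0
grip_force: 62.9
clock: 12.58
ee_pos: [627.6, 248.7, 148.1]
orientation: [[0.126, 0.992, 0.007], [0.992, -0.126, 0.003], [0.004, 0.006, -1.0]]
wrist_force: [0.5, 0.3, -0.8]
width: 85.5
grip_force: 0.0
```

```bash
python3 -m pendant '0 0 -0.5 0 0 -1;0 0 -0.5 0 0 -1;0 0 0 0 0 -1;0 0 0 0 0 -1;0 0 0 0 0 -1;0 0 0 0 0 -1;0 0 0 0 0 -1;0 0 0 0 0 -1;0 0 0 0 0 -1;0 0 0 0 0 -1;0 0 0 0 0 -1;0 0 0 0 0 -1'>/dev/null; python3 -m pendant '0 0 0 0 0 -1;0 0 0 0 0 -1;0 0 0 0 0 -1;0 0 0 0 0 0'>/dev/null
python3 - <<'E'
from h import *
im=snap("top"); crop(im,100,190,260,290,5,"c4")
for c,s in blobs(im,(15,90,90),(35,255,255),30,(100,190,250,290))[0]:
    p=onz("top",c,30)[:2]; print(c,s[4],p,RT.T@(p-T0))
go(*tray(22,29),120,TH+np.pi/2)
E
```

```text
[208.906 256.494] 318 [502.957 176.485] [ 37.173 -86.411]
[158.396 257.919] 149 [501.653 292.016] [21.282 28.029]
[183.23  260.966] 148 [493.821 235.135] [ 20.7   -29.385]
t 14.625 turn wz -0.014641573034752818 shift [3.181 0.728 1.575] tilt [-0.001 -0.   ] w 85.4793565145564 F [ 0.185 -1.111  0.645]
```

View pics/c4.png

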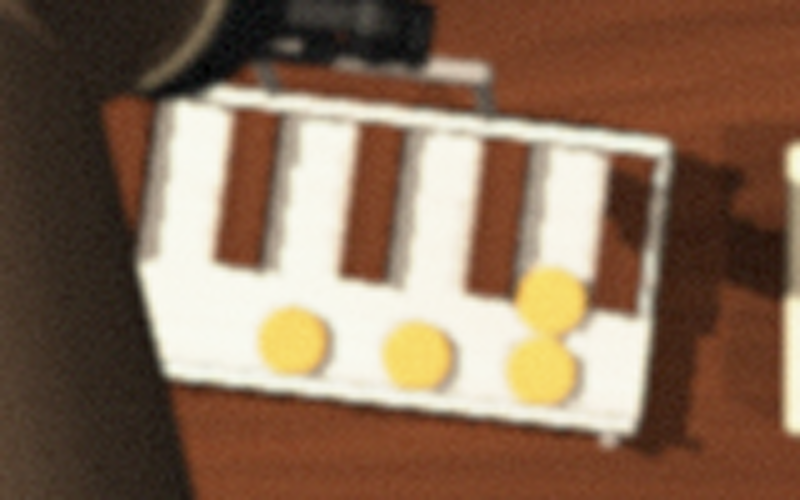

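The blanks stand at the lip at crop (294,341), (418,356) and (542,371), with the second one of lane -87 behind at (552,302). Lane +87 is empty. I pick the +29 lane first, at reduced opening so the fingers clear the neighbours.

```bash
python3 -m pendant '0.8 0.18 0.3 0 0 0;0.8 0.18 0.3 0 0 0;0.8 0.18 0.5 0 0 0;0.78 0.19 0.5 0 0 0;0 0 0.5 0 0 0;0 0 0.5 0 0 0;0 0 0.4 0 0 0;0 0 0 0 0 0;0 0 0 0 0 0;0 0 0 0 0 0;0 0 0 0 0 0' 0.54
python3 -c "
from h import *
go(*tray(21.5,28.5),26,TH+np.pi/2)"
```

```text
clock: 16.0
ee_pos: [503.0, 293.3, 63.9]
orientation: [[-0.992, 0.126, 0.001], [0.126, 0.992, 0.001], [-0.001, 0.001, -1.0]]
wrist_force: [-0.1, -0.6, -0.3]
width: 46.5
grip_force: 0.0
t 16.0 turn wz 0.006162695898531872 shift [ 0.025 -0.024  0.947] tilt [0.001 0.001] w 46.49548321403661 F [-0.103 -0.645 -0.27 ]
```

```bash
python3 -m pendant '0 0 0.3 0 0 0;0 0 0.3 0 0 0;0 0 0.2 0 0 0;0 0 0.15 0 0 0;0 0 0 0 0 0;0 0 0 0 0 0' 0.54; python3 -m pendant '0 0 0 0 0 0;0 0 0 0 0 0;0 0 0 0 0 0;0 0 0 0 0 0;0 0 0 0 0 0;0 0 0 0 0 0' 0 40
```

```text
clock: 16.75
ee_pos: [502.9, 293.2, 25.5]
orientation: [[-0.992, 0.126, 0.0], [0.126, 0.992, 0.0], [-0.0, 0.0, -1.0]]
wrist_force: [-0.2, 0.3, 0.5]
width: 46.0
grip_force: 0.0
clock: 17.5
ee_pos: [503.0, 293.3, 26.0]
orientation: [[-0.992, 0.125, 0.001], [0.125, 0.992, 0.001], [-0.001, 0.001, -1.0]]
wrist_force: [-1.4, -1.5, 5.9]
width: 28.8
grip_force: 39.3
```

```bash
python3 -m pendant '0 0 -0.4 0 0 0;0 0 -0.4 0 0 0;0 0 -0.4 0 0 0;0 0 0 0 0 0'
python3 -c "
from h import *
im=snap('top');print([(c,s[4]) for c,s in blobs(im,(15,90,90),(35,255,255),30,(100,190,250,290))[0]])
im2=snap('scene'); u=proj('scene',[502,293,60]).astype(int); print(u); crop(im2,u[0]-60,u[1]-50,u[0]+60,u[1]+40,5,'c5')"
```

```text
clock: 18.0
ee_pos: [503.6, 293.8, 75.3]
orientation: [[-0.992, 0.126, 0.003], [0.126, 0.992, 0.002], [-0.002, 0.002, -1.0]]
wrist_force: [-0.1, 0.5, -0.6]
width: 28.9
grip_force: 39.8
[(array([208.903, 256.683]), np.int32(319)), (array([182.891, 261.077]), np.int32(156))]
[384 169]
```

View pics/c5.png

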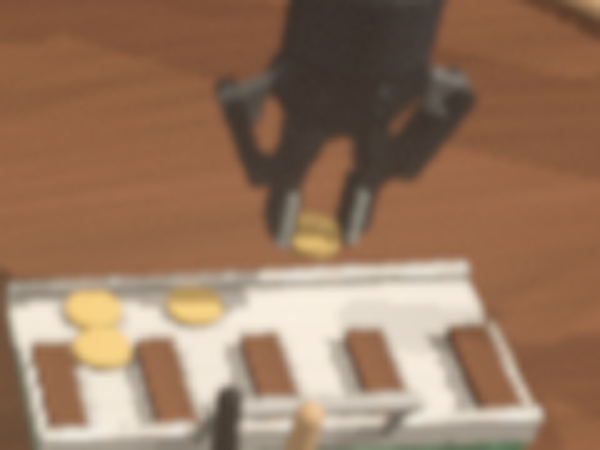

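The crop shows the blank held level between the pads at (316,235). I carry it to the plate.

```bash
cat >> h.py <<'E'
PC=np.array([512.1,-285.4]);PA=0.089
def plate(x,y): c,s=np.cos(PA),np.sin(PA); return PC+[c*x-s*y,s*x+c*y]
E
python3 -m pendant '0 0 -0.8 0 0 0;0 0 -0.6 0 0 0;0 0 0 0 0 0' 0 60 | head -2
python3 -c "
from h import *
go(*plate(45,-42),60)"
```

```text
clock: 18.48
ee_pos: [503.4, 293.6, 130.3]
t 18.475 turn wz 0.0 shift [ -3.355 -15.119   1.759] tilt [0.002 0.001] w 27.555014493594733 F [-0.2   -0.199 -0.224]
```

```bash
python3 -m pendant '-0.2 -0.9 0 0 0 0;-0.2 -0.9 0 0 0 0;-0.2 -0.9 0 0 0 0;-0.2 -0.9 0 0 0 0;-0.2 -0.9 0 0 0 0;-0.2 -0.9 0 0 0 0;-0.2 -0.9 0 0 0 0;-0.2 -0.9 0 0 0 0;-0.2 -0.9 0 0 0 0;-0.2 -0.9 0 0 0 0;-0.2 -0.9 0 0 0 0;-0.2 -0.9 0 0 0 0'; python3 -m pendant '-0.2 -0.9 0 0 0 0;-0.2 -0.9 0 0 0 0;-0.2 -0.9 0 0 0 0;-0.2 -0.9 0 0 0 0;-0.15 -0.7 0 0 0 0;0 0 0 0 0 0'
python3 -c "
from h import *
go(*plate(45,-42),43)"
```

```text
clock: 19.98
ee_pos: [542.9, -148.6, 127.6]
orientation: [[-0.992, 0.125, -0.002], [0.125, 0.992, 0.0], [0.002, 0.0, -1.0]]
wrist_force: [-0.2, 0.3, -0.3]
width: 27.5
grip_force: 59.2
clock: 20.72
ee_pos: [558.2, -325.7, 127.2]
orientation: [[-0.992, 0.129, -0.003], [0.129, 0.992, -0.001], [0.003, -0.001, -1.0]]
wrist_force: [-0.5, 0.1, -1.0]
width: 28.0
grip_force: 59.2
t 20.725 turn wz 0.0 shift [-0.053  0.068  2.106] tilt [-0.003 -0.001] w 27.99224604946936 F [-0.486  0.135 -1.022]
```

```bash
python3 -m pendant '0 0 0.5 0 0 0;0 0 0.5 0 0 0;0 0 0.5 0 0 0;0 0 0.4 0 0 0;0 0 0.15 0 0 0;0 0 0.06 0 0 0;0 0 0 0 0 0;0 0 0 0 0 0'; python3 -m pendant '0 0 0 0 0 0;0 0 0 0 0 0;0 0 0 0 0 0;0 0 0 0 0 0;0 0 -0.3 0 0 0;0 0 -0.7 0 0 0;0 0 -1 0 0 0;0 0 0 0 0 0' 0.54
python3 - <<'E'
from h import *
im=snap("top")
for c,s in blobs(im,(15,90,90),(35,255,255),30,(360,190,470,310))[0]: print("plate",c,s,onz("top",c,46),onz("top",c,46)[:2]-PC)
for c,s in blobs(im,(15,90,90),(35,255,255),30,(100,190,250,290))[0]:
    p=onz("top",c,30)[:2]; print(c,s[4],p,RT.T@(p-T0))
go(*tray(21.5,-29),120)
E
```

```text
clock: 21.72
ee_pos: [560.3, -323.2, 45.6]
orientation: [[-0.992, 0.126, 0.001], [0.126, 0.992, -0.0], [-0.001, -0.0, -1.0]]
wrist_force: [-0.5, -0.6, -1.3]
width: 27.6
grip_force: 59.2
clock: 22.72
ee_pos: [562.0, -324.3, 129.4]
orientation: [[-0.992, 0.126, 0.006], [0.126, 0.992, -0.003], [-0.007, -0.002, -1.0]]
wrist_force: [-0.3, -0.2, -0.8]
width: 46.1
grip_force: 0.0
plate [457.578 218.778] [456 207   5  25  45] [ 577.133 -380.372   46.   ] [ 65.033 -94.972]
plate [431.146 229.854] [424 226  15   9  96] [ 553.694 -321.395   46.   ] [ 41.594 -35.995]
[208.945 256.527] 311 [502.879 176.395] [ 37.108 -86.51 ]
[183.248 260.959] 145 [493.837 235.093] [ 20.722 -29.425]
t 22.775 turn wz 0.0 shift [ 3.399 13.655  0.182] tilt [ 0.004 -0.002] w 46.13702136134776 F [-0.603 -0.098 -0.12 ]
```

```bash
python3 -m pendant '0.22 0.91 0 0 0 0;0.22 0.91 0 0 0 0;0.22 0.91 0 0 0 0;0.22 0.91 0 0 0 0;0.22 0.91 0 0 0 0;0.22 0.91 0 0 0 0;0.22 0.91 0 0 0 0;0.22 0.91 0 0 0 0;0.22 0.91 0 0 0 0;0.22 0.91 0 0 0 0;0.22 0.91 0 0 0 0;0.22 0.91 0 0 0 0' 0.54 >/dev/null; python3 -m pendant '0.24 0.91 0 0 0 0;0.24 0.91 0 0 0 0;0.24 0.91 0 0 0 0;0 0 0.5 0 0 0;0 0 0.5 0 0 0;0 0 0.4 0 0 0;0 0 0 0 0 0;0 0 0 0 0 0'
python3 - <<'E'
from h import *
im=snap("top",'t5')
for c,s in blobs(im,(15,90,90),(35,255,255),30,(360,190,470,310))[0]: print("plate",c,s,onz("top",c,46),onz("top",c,46)[:2]-PC)
go(*tray(21,-29),25.5)
E
```

```text
clock: 25.28
ee_pos: [495.3, 235.6, 69.2]
orientation: [[-0.992, 0.126, 0.0], [0.126, 0.992, 0.0], [-0.0, 0.0, -1.0]]
wrist_force: [-0.6, -0.3, 0.4]
width: 46.2
grip_force: 0.0
plate [431.524 227.404] [424 221  16  14 166] [ 559.101 -322.44    46.   ] [ 47.001 -37.04 ]
t 25.325 turn wz 0.0 shift [ 0.033 -0.01   1.101] tilt [0.001 0.001] w 46.01839464335544 F [-0.054  0.371  0.2  ]
```

Blank 1 lies on the plate at about (47,-37). I pick the second.

```bash
python3 -m pendant '0 0 0.4 0 0 0;0 0 0.3 0 0 0;0 0 0.2 0 0 0;0 0 0.2 0 0 0;0 0 0 0 0 0;0 0 0 0 0 0' 0.54|sed -n '2p;4p'; python3 -m pendant '0 0 0 0 0 0;0 0 0 0 0 0;0 0 0 0 0 0;0 0 0 0 0 0;0 0 0 0 0 0;0 0 0 0 0 0' 0 60|tail -2;python3 -m pendant '0 0 -0.4 0 0 0;0 0 -0.6 0 0 0;0 0 -0.8 0 0 0;0 0 -0.8 0 0 0;0 0 0 0 0 0'
python3 - <<'E'
from h import *
im=snap("top",'t6')
print([c for c,s in blobs(im,(15,90,90),(35,255,255),30,(100,190,250,290))[0]])
go(*plate(45,42),43)
E
```

```text
ee_pos: [495.2, 235.7, 25.0]
wrist_force: [0.7, 0.7, -0.2]
width: 27.7
grip_force: 58.8
clock: 27.45
ee_pos: [496.6, 236.5, 132.4]
orientation: [[-0.992, 0.126, 0.005], [0.126, 0.992, 0.003], [-0.004, 0.004, -1.0]]
wrist_force: [0.3, -0.4, -1.1]
width: 27.8
grip_force: 59.4
[array([208.95 , 256.481]), array([103.97, 267.97]), array([105.26 , 276.558])]
t 27.5 turn wz 0.0 shift [ -2.92  -11.616   2.194] tilt [0.003 0.002] w 27.82559605362375 F [ 1.087  0.185 -1.559]
```

```bash
python3 -m pendant '-0.22 -0.89 0 0 0 0;-0.22 -0.89 0 0 0 0;-0.22 -0.89 0 0 0 0;-0.22 -0.89 0 0 0 0;-0.22 -0.89 0 0 0 0;-0.22 -0.89 0 0 0 0;-0.22 -0.89 0 0 0 0;-0.22 -0.89 0 0 0 0;-0.22 -0.89 0 0 0 0;-0.22 -0.89 0 0 0 0;-0.22 -0.89 0 0 0 0;-0.22 -0.89 0 0 0 0'|sed -n 2p; python3 -m pendant '-0.24 -0.9 0 0 0 0;0 0 0.5 0 0 0;0 0 0.5 0 0 0;0 0 0.5 0 0 0;0 0 0 0 0 0;0 0 0 0 0 0'
python3 -c "
from h import *
go(*plate(45,42),42)"
```

```text
ee_pos: [545.4, -202.3, 127.9]
clock: 29.75
ee_pos: [551.2, -238.4, 69.0]
orientation: [[-0.992, 0.126, -0.0], [0.126, 0.992, 0.0], [0.0, 0.0, -1.0]]
wrist_force: [-0.3, -0.5, -0.8]
width: 27.7
grip_force: 59.4
t 29.75 turn wz 0.0 shift [-0.054 -0.023  0.676] tilt [-0.  0.] w 27.721926451294863 F [-0.335 -0.483 -0.773]
```

```bash
python3 -m pendant '0 0 0.3 0 0 0;0 0 0.3 0 0 0;0 0 0.07 0 0 0;0 0 0 0 0 0;0 0 0 0 0 0'|sed -n '2p;4p'; python3 -m pendant '0 0 0 0 0 0;0 0 0 0 0 0;0 0 0 0 0 0;0 0 0 0 0 0;0 0 -0.3 0 0 0;0 0 -0.7 0 0 0;0 0 -1 0 0 0;0 0 0 0 0 0' 0.54 | head -2
python3 -c "
from h import *
go(*tray(21,-87),70)"
```

```text
ee_pos: [551.2, -238.3, 41.9]
wrist_force: [-0.6, -0.1, 0.1]
clock: 31.38
ee_pos: [553.4, -239.4, 126.3]
t 31.375 turn wz 0.0 shift [ 2.964 10.142  1.407] tilt [ 0.007 -0.002] w 45.86603331256914 F [ 0.044 -0.1    1.114]
```

```bash
python3 -m pendant '0.27 0.92 0 0 0 0;0.27 0.92 0 0 0 0;0.27 0.92 0 0 0 0;0.27 0.92 0 0 0 0;0.27 0.92 0 0 0 0;0.27 0.92 0 0 0 0;0.27 0.92 0 0 0 0;0.27 0.92 0 0 0 0;0.27 0.92 0 0 0 0;0.27 0.92 0 0 0 0;0.27 0.93 0 0 0 0;0 0 0 0 0 0' 0.54 |sed -n 2p
python3 - <<'E'
from h import *
im=snap("top",'t7')
for c,s in blobs(im,(15,90,90),(35,255,255),30,(360,190,470,310))[0]: print("plate",c,s,onz("top",c,46),onz("top",c,46)[:2]-PC)
for c,s in blobs(im,(15,90,90),(35,255,255),30,(100,190,250,290))[0]:
    p=onz("top",c,30)[:2]; print(c,s,p,RT.T@(p-T0))
go(*tray(21,-87),25.5)
E
```

```text
ee_pos: [483.1, 182.0, 122.0]
plate [431.546 227.503] [424 221  16  14 163] [ 558.88  -322.479   46.   ] [ 46.78  -37.079]
plate [393.209 232.405] [386 226  15  14 163] [ 549.569 -237.761   46.   ] [37.469 47.639]
[209.518 253.502] [202 244  16  23 247] [509.695 175.055] [ 44.038 -86.978]
[146.9   256.967] [144 250   9  14  30] [504.251 318.419] [20.523 54.55 ]
[121.817 272.41 ] [105 255  40  35 268] [470.216 375.827] [-20.494 107.196]
[154.742 282.484] [150 279   9   9  31] [446.342 300.188] [-34.618  29.147]
t 32.925 turn wz 0.0 shift [-0.086 -0.034  2.41 ] tilt [-0.  0.] w 46.1150138366655 F [-0.179 -0.969 -0.957]
```

```bash
python3 -m pendant '-0.08 -0.03 0.5 0 0 0;0 0 0.5 0 0 0;0 0 0.5 0 0 0;0 0 0.3 0 0 0;0 0 0.3 0 0 0;0 0 0.2 0 0 0;0 0 0.1 0 0 0;0 0 0 0 0 0;0 0 0 0 0 0' 0.54|sed -n '2p;4p'; python3 -m pendant '0 0 0 0 0 0;0 0 0 0 0 0;0 0 0 0 0 0;0 0 0 0 0 0;0 0 0 0 0 0;0 0 0 0 0 0' 0 60|tail -2;python3 -m pendant '0 0 -0.4 0 0 0;0 0 -0.6 0 0 0;0 0 -0.8 0 0 0;0 0 -0.8 0 0 0;0 0 0 0 0 0'
python3 - <<'E'
from h import *
im=snap("top",'t8')
print([(c,s[4]) for c,s in blobs(im,(15,90,90),(35,255,255),30,(190,190,250,290))[0]])
go(*plate(-45,-42),70)
E
```

```text
ee_pos: [487.4, 177.1, 26.4]
wrist_force: [-0.6, -0.3, -0.1]
width: 27.4
grip_force: 58.6
clock: 35.42
ee_pos: [488.7, 177.6, 133.3]
orientation: [[-0.992, 0.126, 0.005], [0.126, 0.992, 0.002], [-0.004, 0.003, -1.0]]
wrist_force: [-0.4, -0.0, -1.1]
width: 27.3
grip_force: 59.2
[(array([209.775, 249.619]), np.int32(160))]
t 35.475 turn wz 0.0 shift [ -1.179 -12.664   1.544] tilt [0.003 0.001] w 27.154401518843482 F [ 0.342 -1.067 -0.321]
```

```bash
python3 -m pendant '-0.08 -0.9 0 0 0 0;-0.08 -0.9 0 0 0 0;-0.08 -0.9 0 0 0 0;-0.08 -0.9 0 0 0 0;-0.08 -0.9 0 0 0 0;-0.08 -0.9 0 0 0 0;-0.08 -0.9 0 0 0 0;-0.08 -0.9 0 0 0 0;-0.08 -0.9 0 0 0 0;-0.08 -0.9 0 0 0 0;-0.08 -0.9 0 0 0 0;-0.08 -0.9 0 0 0 0'|sed -n 2p; python3 -m pendant '-0.1 -0.9 0 0 0 0;-0.1 -0.95 0 0 0 0;0 0 0.5 0 0 0;0 0 0.5 0 0 0;0 0 0.5 0 0 0;0 0 0 0 0 0;0 0 0 0 0 0'
python3 -c "
from h import *
go(*plate(-45,-42),42)"
```

```text
ee_pos: [470.2, -257.2, 129.2]
clock: 37.85
ee_pos: [469.7, -330.9, 70.2]
orientation: [[-0.992, 0.126, -0.0], [0.126, 0.992, 0.0], [0.0, 0.0, -1.0]]
wrist_force: [0.7, -0.3, -0.7]
width: 27.1
grip_force: 59.2
t 37.85 turn wz 0.0 shift [-0.034 -0.004  0.705] tilt [-0.  0.] w 27.058549868138563 F [ 0.724 -0.279 -0.744]
```

```bash
python3 -m pendant '0 0 0.3 0 0 0;0 0 0.3 0 0 0;0 0 0.1 0 0 0;0 0 0 0 0 0;0 0 0 0 0 0'|sed -n '2p;4p'; python3 -m pendant '0 0 0 0 0 0;0 0 0 0 0 0;0 0 0 0 0 0;0 0 0 0 0 0;0 0 -0.3 0 0 0;0 0 -0.7 0 0 0;0 0 -1 0 0 0;0 0 -0.5 0 0 0' 0.54 | head -2
python3 -m pendant '0 0 0 0 0 1;0 0 0 0 0 1;0 0 0 0 0 1;0 0 0 0 0 1;0 0 0 0 0 1;0 0 0 0 0 1;0 0 0 0 0 1;0 0 0 0 0 1;0 0 0 0 0 1;0 0 0 0 0 1;0 0 0 0 0 1;0 0 0 0 0 1' 0.8>/dev/null;python3 -m pendant '0 0 0 0 0 1;0 0 0 0 0 1;0 0 0 0 0 1;0 0 0 0 0 0' 0.8 >/dev/null
python3 - <<'E'
from h import *
go(*tray(150,0),120,TH)
im=snap("top",'t9')
for c,s in blobs(im,(15,90,90),(35,255,255),30,(100,190,250,290))[0]:
    p=onz("top",c,30)[:2]; print(c,s[4],p,RT.T@(p-T0))
E
```

```text
ee_pos: [469.4, -330.5, 42.9]
wrist_force: [-4.8, 3.3, 14.5]
clock: 39.48
ee_pos: [470.5, -331.6, 145.1]
t 41.475 turn wz 0.01799883435256741 shift [14.845  2.036  0.568] tilt [ 0.001 -0.   ] w 68.43698244843576 F [-0.395 -0.014 -0.173]
[209.871 249.516] 155 [518.699 174.206] [ 53.078 -86.682]
```

```bash
python3 -m pendant '0.93 0.13 0 0 0 0;0.93 0.13 0 0 0 0;0.93 0.13 0 0 0 0;0.93 0.13 0 0 0 0;0.93 0.13 0 0 0 0;0.93 0.13 0 0 0 0;0.93 0.13 0 0 0 0;0.93 0.13 0 0 0 0;0.93 0.13 0 0 0 0;0.93 0.13 0 0 0 0;0.93 0.13 0 0 0 0;0.93 0.13 0 0 0 0'>/dev/null;  python3 -m pendant '0.93 0.13 0 0 0 0;0.93 0.13 0 0 0 0;0.93 0.13 0 0 0 0;0.9 0.09 0 0 0 0;0 0 0.5 0 0 0;0 0 0.5 0 0 0;0 0 0 0 0 0;0 0 0 0 0 0'
python3 - <<'E'
from h import *
go(*tray(150,0),51,TH)
im=snap("top",'t10')
for c,s in blobs(im,(15,90,90),(35,255,255),30,(360,190,470,310))[0]: print("plate",c,s[4],onz("top",c,46),onz("top",c,46)[:2]-PC)
E
```

```text
clock: 44.02
ee_pos: [625.6, 246.9, 102.4]
orientation: [[0.127, 0.992, 0.0], [0.992, -0.127, -0.0], [-0.0, 0.0, -1.0]]
wrist_force: [-0.1, 0.5, 0.3]
width: 68.1
grip_force: 0.0
t 44.025 turn wz -0.004564463582533593 shift [0.026 0.003 1.285] tilt [ 0. -0.] w 68.05646179468962 F [-0.143  0.495  0.342]
plate [431.617 227.437] 167 [ 559.023 -322.64    46.   ] [ 46.923 -37.24 ]
plate [393.173 232.377] 162 [ 549.633 -237.685   46.   ] [37.533 47.715]
plate [436.611 268.653] 167 [ 468.199 -329.937   46.   ] [-43.901 -44.537]
```

Three are on the plate. Second tip.

```bash
python3 -m pendant '0 0 0.5 0 0 0;0 0 0.4 0 0 0;0 0 0.38 0 0 0;0 0 0 0 0 0;0 0 0 0 0 0' 0.8|sed -n 2p; python3 -m pendant '0 0 0 0 0 0;0 0 0 0 0 0;0 0 0 0 0 0;0 0 0 0 0 0;0 0 0 0 0 0;0 0 0 0 0 0;0 0 0 0 0 0' 0 60
python3 -m pendant '0 -0.07 -0.19 0 0 0;0 -0.08 -0.18 0 0 0;0 -0.09 -0.18 0 0 0;0 -0.09 -0.17 0 0 0;0 -0.1 -0.17 0 0 0;0 -0.11 -0.16 0 0 0;0 -0.12 -0.16 0 0 0;0 -0.13 -0.15 0 0 0;0 -0.13 -0.15 0 0 0;0 -0.14 -0.14 0 0 0;0 -0.15 -0.13 0 0 0;0 0 0 0 0 0' ;  python3 -m pendant '0 0 0 0 0 0;0 0 0 0 0 0;0 0 0 0 0 0;0 0 0 0 0 0;0 0 0 0 0 0;0 0 0 0 0 0;0 0 0 0 0 0;0 0 0 0 0 0'>/dev/null
python3 b.py
```

```text
ee_pos: [625.5, 248.1, 51.0]
clock: 45.58
ee_pos: [625.1, 248.3, 51.3]
orientation: [[0.126, 0.992, -0.0], [0.992, -0.126, 0.0], [0.0, -0.0, -1.0]]
wrist_force: [-4.5, -0.6, 6.1]
width: 7.8
grip_force: 58.6
clock: 47.08
ee_pos: [578.2, 254.7, 123.8]
orientation: [[0.125, 0.992, 0.003], [0.992, -0.125, 0.002], [0.002, 0.003, -1.0]]
wrist_force: [5.4, 2.6, 3.2]
width: 7.5
grip_force: 59.1
[206.645 266.957] 141
```

```bash
python3 -m pendant '0 0.15 0.13 0 0 0;0 0.14 0.14 0 0 0;0 0.13 0.15 0 0 0;0 0.13 0.15 0 0 0;0 0.12 0.16 0 0 0;0 0.11 0.16 0 0 0;0 0.1 0.17 0 0 0;0 0.09 0.17 0 0 0;0 0.09 0.18 0 0 0;0 0.08 0.18 0 0 0;0 0.07 0.18 0 0 0;0 0 0.01 0 0 0'|sed -n '2p;4p'; python3 -m pendant '0 0 0 0 0 0;0 0 0 0 0 0;0 0 0 0 0 0;0 0 0 0 0 0;0 0 0 0 0 0;0 0 -0.3 0 0 0;0 0 -1 0 0 0;0 0 -1 0 0 0;0 0 0 0 0 0' 1 >/dev/null
python3 -m pendant '0 0 -0.5 0 0 -1;0 0 -0.5 0 0 -1;0 0 0 0 0 -1;0 0 0 0 0 -1;0 0 0 0 0 -1;0 0 0 0 0 -1;0 0 0 0 0 -1;0 0 0 0 0 -1;0 0 0 0 0 -1;0 0 0 0 0 -1;0 0 0 0 0 -1;0 0 0 0 0 -1'>/dev/null; python3 -m pendant '0 0 0 0 0 -1;0 0 0 0 0 -1;0 0 0 0 0 -1;0 0 0 0 0 0' 0.54 >/dev/null
python3 - <<'E'
from h import *
go(*tray(21,-87),80,TH+np.pi/2)
im=snap("top",'t11')
for c,s in blobs(im,(15,90,90),(35,255,255),30,(100,190,250,290))[0]:
    p=onz("top",c,30)[:2]; print(c,s[4],p,RT.T@(p-T0))
E
```

```text
ee_pos: [625.0, 248.3, 51.5]
wrist_force: [-0.5, 1.3, 12.6]
t 52.75 turn wz -7.503794366082622e-05 shift [ 3.204 -2.172  2.564] tilt [-0.001 -0.   ] w 46.35832419321984 F [0.837 0.975 0.858]
[208.122 264.041] 147 [485.956 178.35 ] [ 20.073 -86.708]
```

```bash
python3 -m pendant '0.8 -0.54 0 0 0 0;0.8 -0.54 0 0 0 0;0.8 -0.54 0.3 0 0 0;0.8 -0.55 0.5 0 0 0;0 0 0.7 0 0 0;0 0 0.7 0 0 0;0 0 0.36 0 0 0;0 0 0 0 0 0;0 0 0 0 0 0' 0.54|sed -n 2p
python3 -c "
from h import *
go(*tray(20.5,-87),25.5)"
```

```text
ee_pos: [488.0, 178.3, 81.2]
t 53.925 turn wz 0.0 shift [ 0.04  -0.014  1.393] tilt [0.001 0.   ] w 46.309730306518 F [-0.271 -0.876 -0.615]
```

```bash
python3 -m pendant '0 0 0.5 0 0 0;0 0 0.3 0 0 0;0 0 0.3 0 0 0;0 0 0.2 0 0 0;0 0 0.08 0 0 0;0 0 0 0 0 0;0 0 0 0 0 0' 0.54|sed -n '2p;4p'; python3 -m pendant '0 0 0 0 0 0;0 0 0 0 0 0;0 0 0 0 0 0;0 0 0 0 0 0;0 0 0 0 0 0;0 0 0 0 0 0' 0 60|tail -2;python3 -m pendant '0 0 -0.4 0 0 0;0 0 -0.6 0 0 0;0 0 -0.8 0 0 0;0 0 -0.8 0 0 0;0 0 0 0 0 0'
python3 - <<'E'
from h import *
im=snap("top",'t12')
print([(c,s[4]) for c,s in blobs(im,(15,90,90),(35,255,255),30,(190,190,250,290))[0]])
go(*plate(-45,42),70)
E
```

```text
ee_pos: [487.6, 178.2, 25.6]
wrist_force: [-0.4, 0.1, -0.3]
width: 27.6
grip_force: 58.7
clock: 56.18
ee_pos: [488.8, 178.8, 132.5]
orientation: [[-0.992, 0.126, 0.005], [0.126, 0.992, 0.003], [-0.004, 0.003, -1.0]]
wrist_force: [0.0, 0.6, -0.8]
width: 27.8
grip_force: 59.2
[]
t 56.225 turn wz 0.0 shift [ -0.732 -10.643   1.524] tilt [0.002 0.001] w 27.793243541765044 F [ 0.615  0.237 -0.898]
```

```bash
python3 -m pendant '-0.06 -0.89 0 0 0 0;-0.06 -0.89 0 0 0 0;-0.06 -0.89 0 0 0 0;-0.06 -0.89 0 0 0 0;-0.06 -0.89 0 0 0 0;-0.06 -0.89 0 0 0 0;-0.06 -0.89 0 0 0 0;-0.06 -0.89 0 0 0 0;-0.06 -0.89 0 0 0 0;-0.06 -0.89 0 0 0 0;-0.06 -0.89 0 0 0 0;-0.06 -0.89 0 0 0 0'|sed -n 2p; python3 -m pendant '0 0 0.5 0 0 0;0 0 0.5 0 0 0;0 0 0.5 0 0 0;0 0 0 0 0 0;0 0 0 0 0 0'
python3 -c "
from h import *
go(*plate(-45,42),42.5)"
```

```text
ee_pos: [461.4, -250.0, 128.4]
clock: 58.35
ee_pos: [462.2, -249.4, 69.4]
orientation: [[-0.992, 0.126, -0.0], [0.126, 0.992, 0.0], [0.0, 0.0, -1.0]]
wrist_force: [-0.3, -0.2, -0.3]
width: 28.0
grip_force: 59.3
t 58.35 turn wz 0.0 shift [-0.027  0.048  0.673] tilt [-0.  0.] w 27.956071709365947 F [-0.275 -0.176 -0.313]
```

```bash
python3 -m pendant '0 0 0.3 0 0 0;0 0 0.3 0 0 0;0 0 0.06 0 0 0;0 0 0 0 0 0;0 0 0 0 0 0'|sed -n '2p;4p'; python3 -m pendant '0 0 0 0 0 0;0 0 0 0 0 0;0 0 0 0 0 0;0 0 0 0 0 0;0 0 -0.3 0 0 0;0 0 -0.7 0 0 0;0 0 -1 0 0 0;0 0 -0.5 0 0 0' 0.54 | head -2
python3 -m pendant '0 0 0 0 0 1;0 0 0 0 0 1;0 0 0 0 0 1;0 0 0 0 0 1;0 0 0 0 0 1;0 0 0 0 0 1;0 0 0 0 0 1;0 0 0 0 0 1;0 0 0 0 0 1;0 0 0 0 0 1;0 0 0 0 0 1;0 0 0 0 0 1' 0.8>/dev/null;python3 -m pendant '0 0 0 0 0 1;0 0 0 0 0 0.8;0 0 0 0 0 0' 0.8 >/dev/null
python3 - <<'E'
from h import *
im=snap("top",'t13')
for c,s in blobs(im,(15,90,90),(35,255,255),30,(360,190,470,310))[0]: print("plate",c,s[4],onz("top",c,46),onz("top",c,46)[:2]-PC)
crop(im,255,210,465,310,3.8,"c6")
go(521,10,130,0)
E
```

```text
ee_pos: [462.4, -249.4, 42.9]
wrist_force: [-0.7, -0.0, -1.1]
clock: 59.98
ee_pos: [463.1, -249.9, 145.7]
plate [431.503 227.523] 153 [ 558.838 -322.384   46.   ] [ 46.738 -36.984]
plate [393.342 232.432] 146 [ 549.505 -238.054   46.   ] [37.405 47.346]
plate [454.548 268.696] 135 [ 467.482 -368.993   46.   ] [-44.618 -83.593]
plate [419.012 274.659] 82 [ 455.687 -291.037   46.   ] [-56.413  -5.637]
plate [400.121 272.636] 165 [ 460.751 -249.91    46.   ] [-51.349  35.49 ]
plate [463.743 278.4  ] 35 [ 446.032 -388.04    46.   ] [ -66.068 -102.64 ]
t 61.9 turn wz 0.01780861242966327 shift [6.48  1.463 0.335] tilt [0.001 0.   ] w 68.58516078010058 F [-0.046  0.908  0.545]
```

View pics/c6.png

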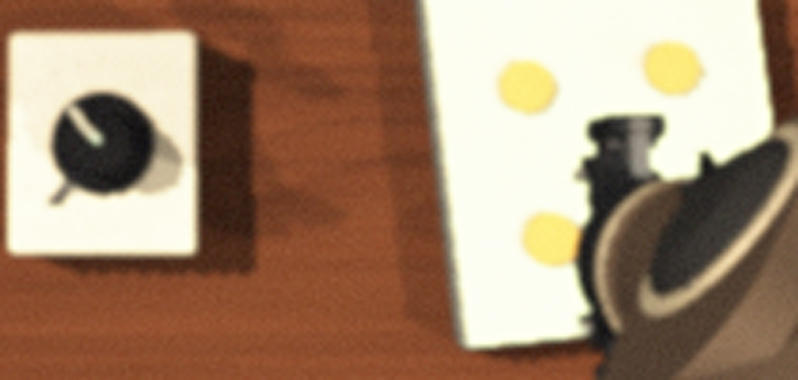

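The crop shows three blanks on the board at (527,86), (673,68) and (552,238). The fourth is hidden under the arm. I move away over the dial and check.

```bash
python3 -m pendant '0.93 0.21 0 0 0 0;0.93 0.21 0 0 0 0;0.93 0.21 0 0 0 0;0.93 0.21 0 0 0 0;0.93 0.21 0 0 0 0;0.93 0.21 0.15 0 0 0;0.9 0.2 0.2 0 0 0;0 0 0 0 0 0;0 0 0 0 0 0' 0.8
python3 - <<'E'
from h import *
im=snap("top",'t14')
for c,s in blobs(im,(15,90,90),(35,255,255),30,(360,190,470,310))[0]: print("plate",c,s[4:],s[:4],onz("top",c,46)[:2]-PC)
im=snap("scene"); crop(im,250,165,330,225,8,"c7")
go(521,10,58,0)
E
```

```text
clock: 63.02
ee_pos: [520.7, 9.2, 129.1]
orientation: [[-0.001, 1.0, 0.0], [1.0, 0.001, -0.0], [-0.0, 0.0, -1.0]]
wrist_force: [0.2, -0.5, -0.0]
width: 68.6
grip_force: 0.0
plate [431.481 227.571] [154] [425 221  15  14] [ 46.631 -36.93 ]
plate [393.327 232.42 ] [150] [387 226  14  14] [37.431 47.38 ]
plate [436.49  268.745] [153] [430 262  14  14] [-44.099 -44.266]
plate [399.412 272.909] [165] [393 266  14  15] [-51.921  37.062]
t 63.125 turn wz -0.012811397261711622 shift [0.035 0.007 1.782] tilt [ 0. -0.] w 68.45348124857576 F [-0.991 -0.065 -0.008]
```

View pics/c7.png

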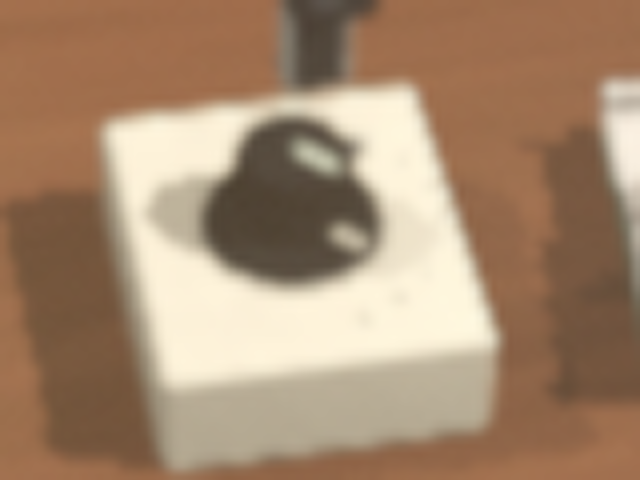

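All four blanks lie apart on the board. The scene crop shows the dial with the skirt pointer end at (370,248) and the tab peeking out at (358,147). I compute the angles.

```bash
python3 - <<'E'
from h import *
q=lambda x,y:(250+(x+.5)/8-.5,165+(y+.5)/8-.5); k=lambda x,y:(105+(x+.5)/3.8-.5,160+(y+.5)/3.8-.5); k6=lambda x,y:(255+(x+.5)/3.8-.5,210+(y+.5)/3.8-.5)
pe=onz("scene",q(370,248),51)[:2]; print("ptr end scene",pe)
L=onz("scene",q(203,218),51)[:2];Rr=onz("scene",q(382,224),51)[:2];print("scene skirt mid",(L+Rr)/2, np.linalg.norm(L-Rr)); print("skirt bottom",onz("scene",q(294,284),51))
# top: refined from average of 4 frames, upscaled
A=np.mean([cv2.imread(f"pics/{n}.png").astype(float) for n in("top0","t5","t6","t10","t13")],axis=0).astype(np.uint8)
cv2.imwrite("pics/c8.png",cv2.resize(A[225:275,255:310],None,fx=10,fy=10,interpolation=cv2.INTER_CUBIC))
E
```

```text
ptr end scene [545.098  32.526]
scene skirt mid [527.265  10.25 ] 59.33345899442396
skirt bottom [556.781   4.537  51.   ]
```

View pics/c8.png

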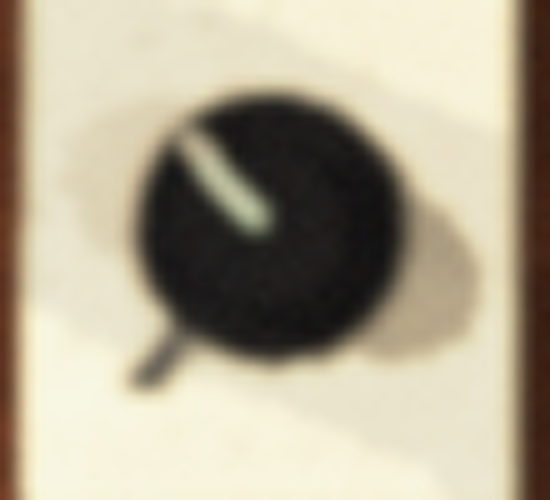

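```bash
python3 -m pendant '0 0.03 0.4 0 0 0;0 0 0.4 0 0 0;0 0 0.4 0 0 0;0 0 0.4 0 0 0;0 0 0.2 0 0 0;0 0 0 0 0 0;0 0 0 0 0 0' 0.8; python3 -m pendant '0 0 0 0 0 0;0 0 0 0 0 0;0 0 0 0 0 0;0 0 0 0 0 0;0 0 0 0 0 0;0 0 0 0 0 0' 0 40
```

```text
clock: 64.0
ee_pos: [522.3, 9.8, 57.2]
orientation: [[0.0, 1.0, 0.001], [1.0, -0.0, 0.0], [0.0, 0.001, -1.0]]
wrist_force: [0.4, -0.6, 0.0]
width: 68.2
grip_force: 0.0
clock: 64.75
ee_pos: [521.0, 10.0, 57.5]
orientation: [[0.0, 1.0, -0.002], [1.0, -0.0, 0.001], [0.001, -0.002, -1.0]]
wrist_force: [-5.2, 0.2, 9.1]
width: 36.6
grip_force: 39.0
```

```bash
python3 -m pendant '0 -0.03 0 0 0 0;0 0 0 0 0 0;0 0 0 0 0 -0.5;0 0 0 0 0 -1;0 0 0 0 0 -1;0 0 0 0 0 -1;0 0 0 0 0 -1;0 0 0 0 0 -1;0 0 0 0 0 -1;0 0 0 0 0 -1;0 0 0 0 0 -1;0 0 0 0 0 -1' 0 50; python3 -m pendant '0 0 0 0 0 -1;0 0 0 0 0 -1;0 0 0 0 0 -1;0 0 0 0 0 -1;0 0 0 0 0 -1;0 0 0 0 0 -1;0 0 0 0 0 -0.7;0 0 0 0 0 0;0 0 0 0 0 0;0 0 0 0 0 0;0 0 0 0 0 0'
python3 - <<'E'
from h import *
im=np.mean([snap("top").astype(float) for i in range(3)],axis=0).astype(np.uint8); sc=np.mean([snap("scene").astype(float) for i in range(3)],axis=0).astype(np.uint8)
a=cv2.resize(im[215:280,245:315],(560,520),interpolation=2)[:, :400]; b=cv2.resize(sc[165:225,250:330],None,fx=6.5,fy=6.5,interpolation=2)[:390,:400]
b=cv2.copyMakeBorder(b,0,520-b.shape[0],0,0,0); cv2.imwrite("pics/c9.png",np.hstack([a,b]))
E
```

```text
clock: 66.25
ee_pos: [521.1, 10.2, 57.7]
orientation: [[-0.84, 0.542, 0.001], [0.542, 0.84, 0.001], [-0.001, 0.001, -1.0]]
wrist_force: [-1.6, 0.7, 5.6]
width: 36.8
grip_force: 49.3
clock: 67.62
ee_pos: [521.1, 10.3, 57.7]
orientation: [[-0.992, -0.124, 0.001], [-0.124, 0.992, 0.001], [-0.001, 0.0, -1.0]]
wrist_force: [-0.9, 1.7, 5.7]
width: 36.5
grip_force: 49.5
```

View pics/c9.png

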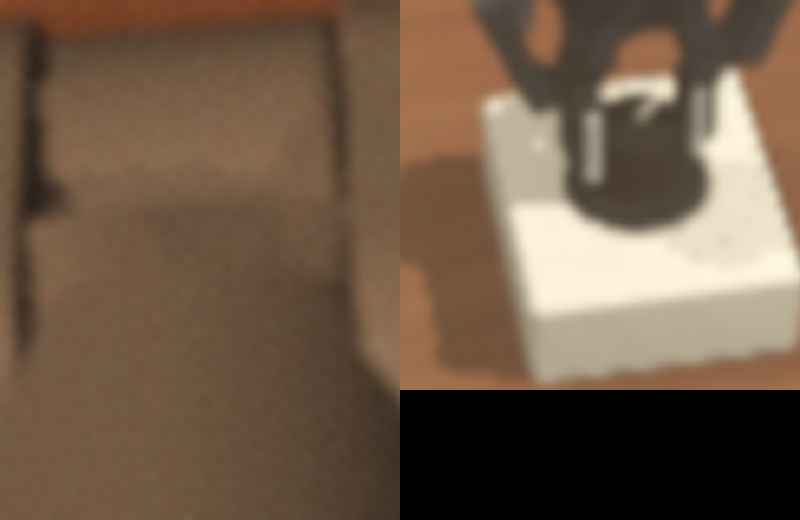

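The top view is blocked by the arm. The scene view shows the knob held and turned. I release and step aside to verify the pointer.

```bash
python3 -m pendant '0 0 0 0 0 0;0 0 0 0 0 0;0 0 0 0 0 0;0 0 0 0 0 0;0 0 -0.7 0 0 0;0 0 -1 0 0 0;0 1 0 0 0 0;0 1 0 0 0 0;0 1 0 0 0 0;0 1 0 0 0 0;0 1 0 0 0 0;0 0 0 0 0 0' 0.8|head -2
python3 - <<'E'
from h import *
I=[snap("top") for i in range(4)]
for c,s in blobs(I[0],(15,90,90),(35,255,255),30,(360,190,470,310))[0]: print("plate",c,s[4:],onz("top",c,46)[:2]-PC)
A=np.mean(np.array(I,float),axis=0).astype(np.uint8)
cv2.imwrite("pics/c10.png",cv2.resize(A[225:275,255:310],None,fx=10,fy=10,interpolation=cv2.INTER_CUBIC))
E
```

```text
clock: 69.42
ee_pos: [494.7, 212.1, 124.8]
plate [431.593 227.512] [162] [ 46.757 -37.181]
plate [393.221 232.399] [163] [37.482 47.611]
plate [436.644 268.62 ] [163] [-43.83  -44.613]
plate [399.685 272.491] [165] [-51.016  36.433]
```

View pics/c10.png

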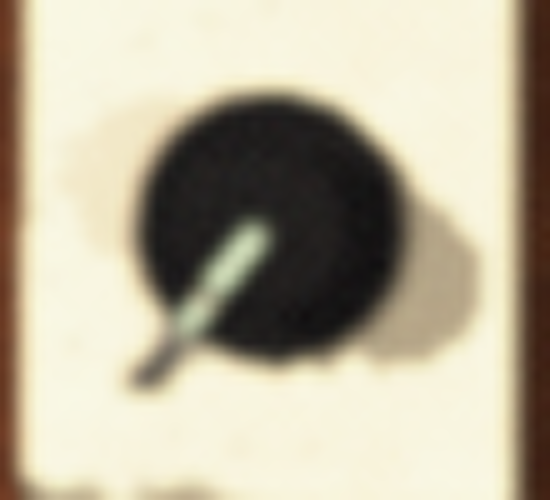

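The pointer ends at (185,325), in line with the tab at (145,380), within about 0.02 rad. I go back, regrip and pull straight up.

```bash
python3 -m pendant '0 -1 0 0 0 0;0 -1 0 0 0 0;0 -1 0 0 0 0;0 -1 0 0 0 0;0 -1 0 0 0 0;0 0 0 0 0 0;0 0 0 0 0 0' 0.8|head -2
python3 -c "
from h import *
go(520.8,10.2,57.5)"
```

```text
clock: 70.5
ee_pos: [520.6, 9.4, 124.9]
t 70.5 turn wz 0.0 shift [-0.008  0.019  1.685] tilt [-0.  0.] w 67.92102866568162 F [-0.014 -0.072 -0.287]
```

```bash
python3 -m pendant '0 0.01 0.4 0 0 0;0 0 0.4 0 0 0;0 0 0.4 0 0 0;0 0 0.4 0 0 0;0 0 0.08 0 0 0;0 0 0 0 0 0;0 0 0 0 0 0' 0.8|sed -n '2p;4p'; python3 -m pendant '0 0 0 0 0 0;0 0 0 0 0 0;0 0 0 0 0 0;0 0 0 0 0 0;0 0 0 0 0 0;0 0 0 0 0 0' 0 60; python3 -m pendant '0 0 -0.1 0 0 0;0 0 -0.1 0 0 0;0 0 -0.1 0 0 0;0 0 -0.03 0 0 0;0 0 0 0 0 0;0 0 0 0 0 0;0 0 0 0 0 0;0 0 0 0 0 0'
```

```text
ee_pos: [521.2, 10.3, 58.2]
wrist_force: [-0.4, 0.6, -0.2]
clock: 72.12
ee_pos: [521.1, 10.3, 58.4]
orientation: [[-0.992, -0.125, 0.001], [-0.125, 0.992, 0.0], [-0.001, 0.0, -1.0]]
wrist_force: [-1.4, -0.6, 4.8]
width: 36.2
grip_force: 59.3
clock: 73.12
ee_pos: [520.8, 10.3, 70.7]
orientation: [[-0.992, -0.125, 0.0], [-0.125, 0.992, 0.0], [-0.0, -0.0, -1.0]]
wrist_force: [4.9, 0.4, -12.6]
width: 36.0
grip_force: 61.7
```

Pulled 12.3 mm, and the force at the end means it has reached the stop. I release, move clear and check once more.

```bash
python3 -m pendant '0 0 0 0 0 0;0 0 0 0 0 0;0 0 0 0 0 0;0 0 0 0 0 0;0 0 0 0 0 0;0 0 -0.5 0 0 0;0 0 -1 0 0 0;0 0 -1 0 0 0;0 1 0 0 0 0;0 1 0 0 0 0;0 1 0 0 0 0;0 1 0 0 0 0' 0.8|head -2; python3 -m pendant '0 1 0 0 0 0;0 0 0 0 0 0;0 0 0 0 0 0'
python3 - <<'E'
from h import *
I=[snap("top") for i in range(4)]
for c,s in blobs(I[0],(15,90,90),(35,255,255),30,(360,190,470,310))[0]: print("plate",c,s[4:],onz("top",c,46)[:2]-PC)
A=np.mean(np.array(I,float),axis=0).astype(np.uint8); S=snap("scene")
a=cv2.resize(A[225:275,255:310],None,fx=7,fy=7,interpolation=2); b=cv2.resize(S[165:225,250:330],(400,300),interpolation=2)
cv2.imwrite("pics/c11.png",np.hstack([a[:300],b]))
E
```

```text
clock: 74.62
ee_pos: [500.4, 170.2, 171.0]
clock: 75.0
ee_pos: [495.7, 208.0, 170.7]
orientation: [[-0.992, -0.125, -0.0], [-0.125, 0.992, -0.001], [0.0, -0.001, -1.0]]
wrist_force: [0.3, -1.9, -0.6]
width: 68.4
grip_force: 0.0
plate [431.638 227.509] [163] [ 46.763 -37.281]
plate [393.221 232.399] [163] [37.482 47.611]
plate [436.689 268.634] [164] [-43.863 -44.709]
plate [399.669 272.482] [166] [-50.995  36.468]
```

View pics/c11.png

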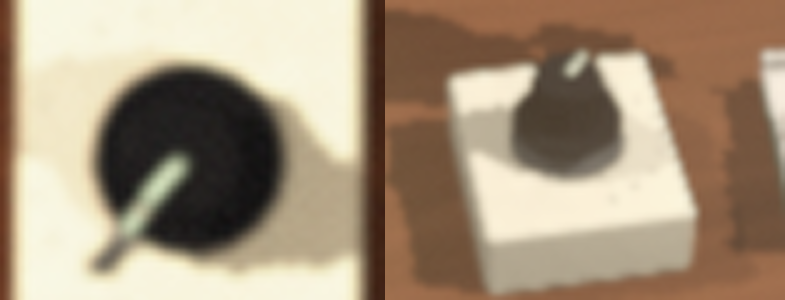

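The pointer, ending at (130,228), is still in line with the tab at (105,262). The scene half shows the dial raised, and all four blanks are on the board.

```bash
python3 -c "
from plant import ctrl
print(ctrl.sign_off())"
```

```text
the job is handed in; nothing more can be done
None
```

I handed the job in after about 75 s: all four brass blanks lie flat and apart on the board, the tray is lowered to its rest, and the dial is at the mark (about 0.02 rad off) and pulled out about 12 mm to its stop; the judge's verdict was not shown.

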